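# Hang the keyhole bracket on the bench post

### The job

Hang the steel shelf bracket that has a keyhole in its back plate on the green post: slip the round hole over the headed stud until the plate lies flat on the post, then slide it down fully home so that the neck sits at the top of the slot and the brass spring catch snaps out over the plate's top edge, and let go. The stud and catch sit on a strip clamped a little higher or lower each time, so feel for the stud, and gently: do not press or jam the bracket against the post, stud or catch with more than about 45 N, and leave the other bracket and everything else on the bench where it is.

Things in the scene. Friction and masses are not known exactly. Their poses are not given: they have to be found in the camera images.
- post: Fixed green upright, 80 mm wide (y), 40 mm deep (x), 185 mm tall, on a 120 x 130 x 8 mm foot plate; origin on the table under its centre. Its stud face (20 mm along +x from the origin) is turned away from the robot, roughly to world +x.
- stud (a point): Mark on the post's face, 110 mm above the table. Axes: x out of the face, z up. The stud stands straight out of the face on a strip clamped at an unmeasured height: its axis is up to 10 mm above or below this mark, never to the side. Neck 8 mm across, 7.5 mm long; then a round head 16 mm across, 6 mm thick, tapered to 9 mm at its tip, 13.5 mm off the face.
- catch (a joint): Brass spring catch on the same strip, always 51 mm above the stud: a round-nosed pin 10 mm across, 10 mm out of the face. 0 = fully out, 0.0105 m = pushed in. A plate laid on the face pushes it in (4 N at first, 7.5 N when flush); when the keyhole bracket is fully down it springs out over the plate's top edge with 2 mm to spare.
- hanger: Keyhole bracket: loose steel, about 0.5 kg, standing on the table, open front roughly to world +x. Origin: centre of the lower edge of its back plate's rear. Axes: x out of the front, z up. Back plate 70 wide x 112 tall x 5 mm thick with a keyhole; shelf at its foot 70 wide x 60 deep x 4 mm with a 14 mm tall front lip; lug at its top.
- hanger_lug (a point): Grasp point on the keyhole bracket's lug (same axes), 50 mm in front of the back of the plate, 99 mm above the underside. The lug is a flat-sided bar 12 mm thick (along y), 26 mm tall, top level with the plate's top, reaching 70 mm forward from the back of the plate.
- hanger_hole (a point): Centre of the round part of the keyhole, on the back surface of the back plate (same axes as the lug): 20 mm across, 44 mm above the bracket's underside.
- hanger_slot (a point): Where the stud's axis lies when the bracket is fully home, on the back surface of the plate (same axes): 24 mm straight above hanger_hole. The slot is 11 mm wide, runs up from the round hole and ends 4 mm above this point.
- plain_lug (a point): The same point on the lug of a second bracket of the same outer shape and size, but with no keyhole (only two small dark screw marks). It is to be left alone.
- grinder: Angle grinder lying on the bench, about 300 mm long and 75 mm tall; origin at its underside. Leave alone.
- discs: Stack of grinding discs, 115 mm across, 24 mm tall; origin at the centre of its underside. Leave alone.
- spanner_grip (a point): Handle of a spanner 180 mm long lying flat. Leave alone.
- spray: Upright spray can, 60 mm across, 170 mm tall; origin at the centre of its underside. Leave alone.
- brush_grip (a point): Handle of a brush lying flat. Leave alone.
- offcut: Steel offcut 90 x 50 x 20 mm lying flat; origin at the centre of its underside. Leave alone.

How it is judged:
On the way:
1. the stud's head is through the round hole and the plate lies on the post's face, pushing the catch in (x of hanger_hole in the frame of stud between -0.003 and 0.004 m and y of hanger_hole in the frame of stud between -0.005 and 0.005 m and z of hanger_hole in the frame of stud between -0.014 and 0.014 m and value of joint catch above 0.004 m), for 0.05 s.
At the end, for the whole second after the job is handed in: The bracket hangs still on the stud: slot point within 14 mm of the mark in height (covers every strip height) and 4 mm sideways, plate within 5 mm of the face, upright and square to the post within 8 degrees, catch sprung out (within 3 mm) over the plate's top edge, let go (x of hanger_slot in the frame of stud between -0.003 and 0.005 m and y of hanger_slot in the frame of stud between -0.004 and 0.004 m and z of hanger_slot in the frame of stud between -0.014 and 0.014 m and value of joint catch below 0.003 m and angle between the z axis of hanger_slot and the z axis of stud, either way round below 0.14 rad and angle between the x axis of hanger_slot and the x axis of stud, either way round below 0.14 rad); the robot touches nothing.
It fails at once if the bracket is pressed against the post, stud or catch with more than 45 N (contact force between hanger and post above 45 N).
It fails at once if the plain bracket or another thing on the bench is shifted by more than 25 mm (distance of any of plain_lug, grinder, discs, spanner_grip, spray, brush_grip, offcut from where it was at the start of the episode above 0.025 m).
It also fails if it takes over 72 s, if anything falls off the work surface, if the arm or the gripper's body presses on something with over 40 N, if the wrist force passes 120 N, or if a joint passes its speed limit or range.

### The arm

A 6-joint arm with a two-finger parallel gripper is mounted at the origin on the work surface. World frame = base frame: x ahead of the robot, y to its left, z up, the work surface at z = 0. Lengths are in m, angles in rad, forces in N, time in s.
With the tool pointing down it reaches from about 0.35 to 0.725 m from the base axis. Payload 4.3 kg.
Tool frame: the origin (TCP) lies at the very end of the fingers, on their centre line; the grasp point (between the pads) lies 19 mm behind it (bot.grasp_offset is the distance from the TCP to the grasp point, in m); z points along the fingers, y is the line along which they close (so a half turn about z gives the same grasp; the last joint's range is limited). The gripper opens to 85 mm and grips with 20 to 120 N. Pads are 22 mm wide; open, the fingers measure 114 mm over their backs; the gripper's body (76 mm by 85 mm) begins 54 mm behind the grasp point. The pads swing forward as they close: fully open they stand 13 mm farther back than shut.
Start: joints at [-1.433, 0.377, 0.081, 1.274, 0, 1.46], TCP at [0.141, -0.557, 0.231] pointing down, gripper open.
Joint ranges: [-2.72, 2.72], [-0.84, 1.66], [-1.02, 1.22], [-1.77, 2.12], [-1.37, 1.28], [-3.14, 3.14]. Speed limits (rad/s): [2.57, 2.57, 3.14, 3.14, 3.14, 3.14].

### API

Orientations are given as a unit quaternion [w, x, y, z].
In Python, from workcell import bot gives the robot as it stands.
- The arm moves only by the tool move_arm, never from a script. Its argument "motion" is a list that holds one entry, the list of rows, each a list of 5 numbers: the finger opening in mm, from 0 to 85.4, then the shift along the tool's x, y, z in mm, then the turn about the tool's z in degrees. In form: [[[grip, x, y, z, roll], ...]]. A call has 1 to 12 rows; each row shifts and turns the commanded pose from where the row before left it, along the tool's axes as they then stand; what a row does not reach is not made up. A row lasts 1/8 s, in which the tool goes at most 62.5 mm and 10.7 degrees, less where a joint would pass 70% of its speed; a pose out of reach is approached as far as the arm can. A call is refused whole if a number of a shift passes 62.5 or a number of a turn 10.7, either way. A call with a gripper value outside its range is refused whole. The fingers move at their own pace and stop on an object; "squeeze" is the grip in N (left out, the last holds). Time passes only in rows, so rows that do not move let the fingers close. It gives the time, the measured TCP pose, the force and the opening at its end, in the units of the state.
- bot.get_state(): the state, without advancing time (a new reading comes with each control period).
- bot.snapshot(name): name is "side" or "top"; returns (picture, depth): 384x512x3 uint8, red, green, blue; 384x512 float32, m along the optical axis (not along the pixel's ray), 0 where there is no reading.
- bot.camera_params(name): a dict with "mtx" (3x3 intrinsics, pixels), "cam_to_world" (4x4, takes a point from camera to world coordinates). Camera axes: x right, y down, z forward; pixel columns grow to the right and rows downward; lengths in m; the calibration is good to about 2 mm. A picture is of the moment at which its call begins. camera_params takes no time and is no camera call.
- bot.close_job(): hands the job in, once; it reports no verdict.
Trained networks look in the newest picture that a camera, given by its name, has taken for a name from the list of things; names that differ only in an ending like _2 or _b are one class to them, and where a whole thing is asked for, a point or a joint stands for the part that bears it (a point fixed in the world has none). Each returns a list of dicts, best first, with "confidence" (0 to 1); they miss things now and then, are a little off and sometimes report something else, mostly with a low value. They report only what shows in the picture. A call takes as long as a camera call.
- bot.cut_out(query, camera): "pixels" (384x512 bool, what is visible of it) and "location" ([column, row] in pixels, amid what is visible of it).
- bot.mark_of(query, camera): "location" ([column, row] in pixels: a listed point, or the origin of a listed thing).
The state is a dict: "t": time; "q": joint angles; "qd": joint speeds; "tau": joint torques, N m; "eef_pos": TCP position; "eef_rot": TCP orientation; "contact_force": force on the tool from outside, world axes, zero at the start; "torque": the same for the moment, N m; "gripper_width": finger opening in m.
Only numpy, scipy, OpenCV 4.12 (cv2) and the standard library are available. Lean on these libraries where they do the work, as an engineer would, in place of code of your own. Each camera call takes 0.05 s, during which the arm holds its last target. There are 200 camera calls.

## Working session

There is one attempt and no reset: what is moved stays moved. The work goes in short steps, Python scripts to look and compute and a tool call to move; the robot and the scene stay as the last step left them, time stands still between calls to the robot, and variables do not carry over. Pictures are saved under pics/ and viewed, on a budget of 10 in all, crops included, one or two more only if the job needs it, and the job is handed in when it is done.

Besides the shell and the picture viewer there is one more tool, called after "Request:" as name([rows], argument=value, ...), one row to a line, values as JSON. move_arm: Moves the arm, as the interface text tells. Its arguments: {"type":"object","properties":{"motion":{"type":"array"},"squeeze":{"type":"number"}},"required":["motion"]}

```bash
mkdir -p pics; ls
cat > h.py <<'E'
from workcell import bot
import numpy as np, cv2
def shot(c,name=None):
    im,d=bot.snapshot(c)
    if name: cv2.imwrite(f'pics/{name}.png',im[:,:,::-1])
    return im,d
def w(c,px,d):
    P=bot.camera_params(c);K=np.array(P['mtx']);T=np.array(P['cam_to_world'])
    px=np.atleast_2d(px).astype(float); d=np.broadcast_to(d,len(px))
    r=np.c_[(px[:,0]-K[0,2])/K[0,0],(px[:,1]-K[1,2])/K[1,1],np.ones(len(px))]*d[:,None]
    return r@T[:3,:3].T+T[:3,3]
def atz(c,px,z):
    a=w(c,px,1.0)[0];o=np.array(bot.camera_params(c)['cam_to_world'])[:3,3]
    return o+(a-o)*(z-o[2])/(a[2]-o[2])
E
python3 - <<'E'
from h import *
np.set_printoptions(precision=4,suppress=True)
ims={}
for c in ('side','top'):
    im,d=shot(c); ims[c]=im
    print(c,np.array(bot.camera_params(c)['cam_to_world'])[:3])
    for q in ['post','stud','catch','hanger','hanger_lug','hanger_hole','plain_lug']:
        for r in bot.mark_of(q,c)[:2]:
            u,v=r['location'];ui,vi=int(round(u)),int(round(v))
            dd=d[min(max(vi,0),383),min(max(ui,0),511)]
            print(q,round(r['confidence'],2),np.round([u,v],1),w(c,[u,v],dd)[0])
s=np.vstack([ims['side'],ims['top']]);s=cv2.resize(s,None,fx=.78,fy=.78)
cv2.imwrite('pics/a.png',s[:,:,::-1])
print(bot.get_state())
E
```

```text
pics
side [[-0.7957 -0.3582  0.4885 -0.0359]
 [-0.6053  0.4393 -0.6638  0.8174]
 [ 0.0232 -0.8239 -0.5663  0.8175]]
post 0.94 [243.7 259.2] [0.4808 0.1458 0.0379]
post 0.34 [281.  208.3] [ 0.5155 -0.064   0.056 ]
stud 0.64 [235.8 223.1] [0.503  0.1494 0.1411]Traceback (most recent call last):
  File "<stdin>", line 8, in <module>
ValueError: it knows: brush_grip, discs, grinder, hanger, hanger_hole, hanger_lug, hanger_slot, offcut, plain_lug, post, spanner_grip, spray, stud
```

Run:
```python
from h import *
np.set_printoptions(precision=4,suppress=True)
ims={}
for c in ('side','top'):
    im,d=shot(c); ims[c]=im; np.save(f'd_{c}.npy',d); np.save(f'i_{c}.npy',im)
    print(c,np.array(bot.camera_params(c)['cam_to_world'])[:3])
    for q in ['post','stud','hanger','hanger_lug','hanger_hole','hanger_slot','plain_lug','spray','grinder','discs','offcut','spanner_grip','brush_grip']:
        for r in bot.mark_of(q,c)[:2]:
            u,v=r['location'];ui,vi=int(round(u)),int(round(v))
            dd=d[min(max(vi,0),383),min(max(ui,0),511)]
            print(q,round(r['confidence'],2),np.round([u,v],1),w(c,[u,v],dd)[0])
s=np.vstack([ims['side'],ims['top']]);s=cv2.resize(s,None,fx=.78,fy=.78)
cv2.imwrite('pics/a.png',s[:,:,::-1])
s=bot.get_state();print(s['t'],s['eef_pos'],s['eef_rot'],s['contact_force'])
```

```text
side [[-0.7957 -0.3582  0.4885 -0.0359]
 [-0.6053  0.4393 -0.6638  0.8174]
 [ 0.0232 -0.8239 -0.5663  0.8175]]
post 0.86 [243.4 260.6] [0.484  0.1427 0.0292]
post 0.21 [212.9 342.2] [0.3876 0.366  0.0205]
stud 0.77 [235.2 224.1] [0.5042 0.1502 0.1381]
stud 0.5 [209.2 344. ] [0.3906 0.374  0.0205]
hanger 0.85 [282.2 220.9] [ 0.5177 -0.0789  0.0019]
hanger_lug 0.76 [265.9 187.5] [ 0.5714 -0.0674  0.0995]
hanger_hole 0.63 [283.7 207.8] [ 0.5232 -0.0905  0.039 ]
hanger_hole 0.27 [132.9 307.7] [0.5828 0.4085 0.0249]
hanger_slot 0.83 [283.8 201.1] [ 0.5241 -0.0898  0.0622]
plain_lug 0.67 [301.7 154.2] [ 0.5936 -0.2871  0.1002]
spray 0.62 [130.9 307.5] [0.5847 0.4121 0.0274]
spray 0.26 [247.3 180.6] [ 0.7027 -0.1546  0.0243]
grinder 0.82 [186.8 205.2] [0.7108 0.1029 0.0712]
discs 0.76 [245.2 181.6] [ 0.7042 -0.1458  0.0244]
offcut 0.63 [191.1 209.3] [0.6894 0.1087 0.0707]
offcut 0.62 [212.2 341.1] [0.3921 0.3633 0.0176]
spanner_grip 0.74 [337.9 217.1] [ 0.4022 -0.1949  0.0021]
brush_grip 0.75 [289.8 151.5] [ 0.7047 -0.3976  0.0216]
top [[ 0.013  -0.9823  0.1869  0.4196]
 [-0.9998 -0.0102  0
[... 171 characters left out ...]
 0.5091 -0.0839  0.001 ]
hanger_lug 0.91 [280.6 204.6] [ 0.572  -0.0717  0.1098]
hanger_hole 0.67 [283.5 229.6] [ 0.5168 -0.0867 -0.0007]
hanger_slot 0.92 [283.6 224.7] [ 0.519  -0.0793  0.1116]
plain_lug 0.69 [363.6 199.6] [ 0.5875 -0.2892  0.1106]
spray 0.63 [123.9 196.5] [0.5989 0.3641 0.0573]
grinder 0.63 [242.4 148.1] [0.7386 0.0336 0.072 ]
grinder 0.63 [217.4 228. ] [0.5014 0.0838 0.1853]
discs 0.63 [316.3 159.7] [ 0.7205 -0.1815  0.0245]
offcut 0.69 [126. 270.] [0.3965 0.3558 0.0194]
spanner_grip 0.87 [323.9 274.7] [ 0.3907 -0.1994  0.0055]
brush_grip 0.55 [389.3 169.2] [ 0.6977 -0.3983  0.01  ]
1.55 [ 0.141  -0.5575  0.2313] [ 0.      0.9923  0.1236 -0.    ] [ 0.5737  0.7109 -0.4993]
```

View pics/a.png

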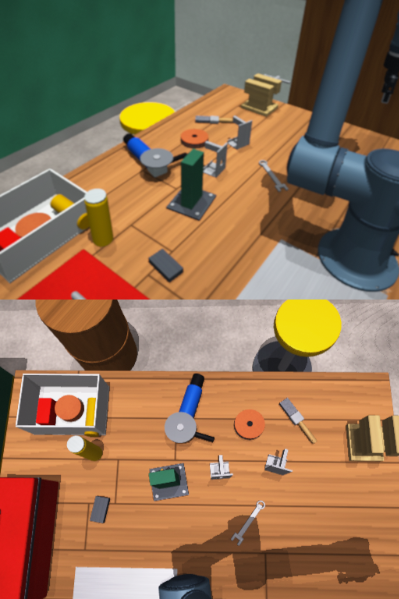

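Run:
```python
from h import *
np.set_printoptions(precision=4,suppress=True)
d=np.load('d_top.npy');im=np.load('i_top.npy')
vv,uu=np.mgrid[0:384,0:512]
P=w('top',np.c_[uu.ravel(),vv.ravel()],d.ravel()).reshape(384,512,3)
def rect(m,name):
    p=P[m][:,:2]; r=cv2.minAreaRect((p*1000).astype(np.float32)); print(name,m.sum(),np.round(r[0],1),np.round(r[1],1),round(r[2],1), 'z',np.median(P[m][:,2]),'mean',p.mean(0))
box=lambda x0,x1,y0,y1,z0,z1:(P[...,0]>x0)&(P[...,0]<x1)&(P[...,1]>y0)&(P[...,1]<y1)&(P[...,2]>z0)&(P[...,2]<z1)
rect(box(.4,.6,0,.2,.178,.195),'posttop')
rect(box(.4,.62,0,.2,.004,.014),'foot')
rect(box(.45,.65,-.15,-.02,.1,.12),'hangertop')
rect(box(.45,.65,-.15,-.02,.006,.025),'hanger low')
rect(box(.5,.68,-.36,-.2,.1,.12),'plaintop')
m=box(.5,.56,.04,.16,.02,.177); 
print(np.c_[uu[m],vv[m],np.round(P[m]*1000)])
m=box(.45,.65,-.15,-.02,.1,.12)
print('hang');print(np.c_[uu[m],vv[m],np.round(P[m]*1000)])
c=cv2.resize(im[180:262,180:330],None,fx=5,fy=5,interpolation=cv2.INTER_CUBIC)
cv2.imwrite('pics/b.png',c[:,:,::-1])
```

```text
posttop 566 [502.5 108.4] [40.6 79.8] 10.7 z 0.1842942687573671 mean [0.5021 0.1083]
foot 1073 [508.6  94.6] [216.8 187.6] 6.9 z 0.0073665300799588 mean [0.4933 0.0973]
hangertop 184 [550. -79.] [69.  69.9] 4.9 z 0.11113765457740998 mean [ 0.5402 -0.0791]
hanger low 70 [514.5 -81.1] [124.2  68.2] 3.0 z 0.01032937141261725 mean [ 0.5475 -0.0777]
plaintop 208 [ 574.1 -288.4] [69.4 69.3] 74.2 z 0.1110541114440251 mean [ 0.5646 -0.2851]
[[206. 217. 531. 116. 157.]
 [207. 217. 530. 113. 163.]
 [208. 217. 531. 111. 160.]
 [206. 218. 528. 116. 161.]
 [207. 218. 528. 113. 161.]
 [208. 218. 528. 110. 164.]
 [209. 218. 528. 108. 160.]
 [210. 218. 534. 113. 112.]
 [211. 218. 535. 110. 109.]
 [223. 218. 527.  73. 170.]
 [206. 219. 526. 115. 162.]
 [223. 219. 524.  72. 174.]
 [224. 220. 525.  72. 146.]
 [224. 221. 522.  71. 157.]
 [225. 221. 526.  72. 121.]
 [225. 222. 523.  72. 126.]
 [226. 222. 527.  72.  90.]
 [224. 223. 516.  71. 162.]
 [225. 223. 519.  71. 134.]
 [226. 223. 524.  72.  95.]
 [224. 224. 513.  70. 169.]
 [225. 224. 516.  71. 136.]
 [226. 224. 520.  71. 101.]
 [227. 224. 524.  7
[... 6255 characters left out ...]
 110.]
 [ 274.  226.  515.  -54.  111.]
 [ 275.  226.  515.  -57.  114.]
 [ 276.  226.  516.  -60.  109.]
 [ 277.  226.  515.  -62.  113.]
 [ 278.  226.  515.  -65.  113.]
 [ 279.  226.  516.  -68.  108.]
 [ 280.  226.  516.  -70.  110.]
 [ 281.  226.  516.  -73.  111.]
 [ 282.  226.  515.  -75.  113.]
 [ 283.  226.  516.  -78.  112.]
 [ 284.  226.  516.  -80.  113.]
 [ 285.  226.  516.  -83.  108.]
 [ 286.  226.  516.  -86.  109.]
 [ 287.  226.  517.  -89.  102.]
 [ 288.  226.  516.  -91.  105.]
 [ 289.  226.  517.  -94.  100.]
 [ 271.  227.  514.  -47.  100.]
 [ 272.  227.  513.  -49.  107.]
 [ 273.  227.  513.  -52.  108.]
 [ 274.  227.  513.  -55.  104.]
 [ 275.  227.  514.  -57.  101.]]
```

View pics/b.png

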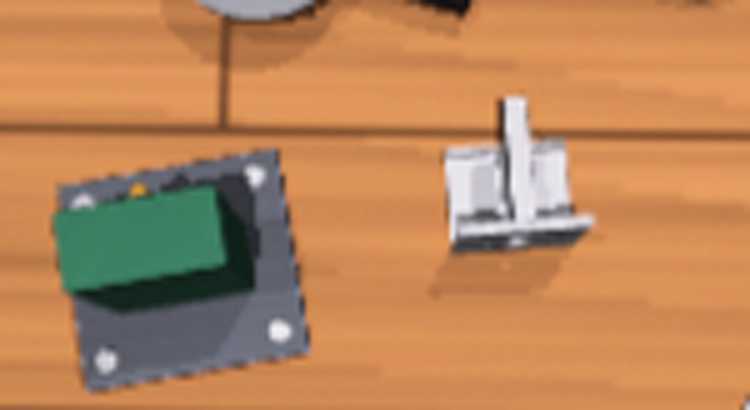

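The picture shows the post's top face at crop (55–225, 185–290), the brass catch at (138,190) and the dark stud tip at (178,183). The bracket's lug runs from (515,97) to (522,225). Depth puts the stud at z ≈ 106 mm, the post yaw at about 10.7° and the bracket yaw at about 5°. Now I'll move in over the lug.

Request:
move_arm([
  [[60,20,-14,2,0],[60,38,-26,2,0],[60,38,-26,2,0],[60,38,-26,2,0],[60,38,-26,2,0],[60,38,-26,2,0],[60,38,-26,2,0],[60,38,-26,2,0],[60,38,-26,2,0],[60,38,-26,2,0],[60,38,-26,2,0],[60,38,-26,2,0]],
], squeeze=60)

```text
t: 3.05
eef_pos: [0.4931, -0.158, 0.2074]
eef_rot: [0.0, 0.992, 0.124, 0.0]
contact_force: [-0.6, -1.0, -0.2]
gripper_width: 0.0602
```

Request:
move_arm([
  [[60,30,-20,0,0],[60,30,-20,0,0],[60,29.5,-20,0,0],[60,0,0,0,4.6],[60,0,0,10,4.6],[60,0,0,0,0]],
])

```text
t: 3.8
eef_pos: [0.5636, -0.0788, 0.1966]
eef_rot: [-0.0, 0.999, 0.044, -0.001]
contact_force: [-0.2, 1.0, 0.9]
gripper_width: 0.0599
```

Run:
```python
from h import *
np.set_printoptions(precision=4,suppress=True)
s=bot.get_state();print(s['t'],np.array(s['eef_pos']),s['eef_rot'],s['contact_force'])
im,d=shot('side')
d0=np.load('d_top.npy');vv,uu=np.mgrid[0:384,0:512]
P=w('top',np.c_[uu.ravel(),vv.ravel()],d0.ravel()).reshape(384,512,3)
m=(P[...,0]>.6)&(P[...,0]<.75)&(P[...,1]>-.05)&(P[...,1]<.2)&(P[...,2]>.02)&(P[...,2]<.1)
p=P[m];i=np.argsort(p[:,0])[:12];print(p[i])
c=cv2.resize(im[100:260,180:340],None,fx=4,fy=4,interpolation=cv2.INTER_CUBIC)[:600]
cv2.imwrite('pics/c.png',c[:,:,::-1])
```

```text
3.8 [ 0.5636 -0.0788  0.1966] [-0.0002  0.999   0.0442 -0.0008] [-0.2295  0.9879  0.9185]
[[0.6369 0.0686 0.0739]
 [0.6369 0.0576 0.0741]
 [0.6372 0.066  0.0724]
 [0.6373 0.0521 0.0725]
 [0.6375 0.0605 0.0717]
 [0.6375 0.055  0.0717]
 [0.6376 0.0633 0.071 ]
 [0.6377 0.0718 0.07  ]
 [0.6378 0.0746 0.0695]
 [0.6379 0.0802 0.0689]
 [0.6379 0.0495 0.0701]
 [0.6379 0.0774 0.0688]]
```

View pics/c.png

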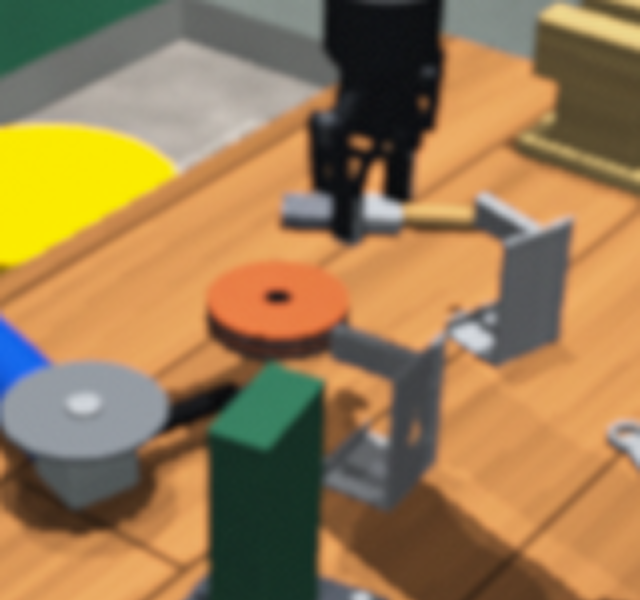

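Pixel (412,430) shows the keyhole in the nearer bracket, and the gripper is above its lug. The grinder starts at x = 0.637. I'll descend and grip.

Request:
move_arm([
  [[60,1.5,-1,30,0],[60,0,0,30,0],[60,0,0,30,0],[60,0,0,20,0],[60,0,0,7,0],[0,0,0,0,0],[0,0,0,0,0],[0,0,0,0,0],[0,0,0,0,0],[0,0,0,0,0],[0,0,0,0,0]],
], squeeze=80)

```text
t: 5.22
eef_pos: [0.5665, -0.0778, 0.0815]
eef_rot: [0.0, 0.999, 0.044, 0.001]
contact_force: [0.3, 2.1, 5.7]
gripper_width: 0.0105
```

Request:
move_arm([
  [[0,0,0,-10,0],[0,0,0,-20,0],[0,10,0,-30,0],[0,20,0,-30,0],[0,18.6,-10,-4,0],[0,0,-25,0,0],[0,0,-30,0,0],[0,0,-35,0,0],[0,0,-35,0,0],[0,0,-35,0,-3],[0,0,-20,0,-2.7],[0,0,0,0,0]],
])

```text
t: 6.72
eef_pos: [0.5956, 0.1162, 0.1737]
eef_rot: [0.0, 0.996, 0.094, -0.001]
contact_force: [-0.0, -0.0, -5.1]
gripper_width: 0.0107
```

```bash
cat > chk.py <<'E'
from h import *
np.set_printoptions(precision=4,suppress=True)
s=bot.get_state();print(s['t'],np.array(s['eef_pos']),s['eef_rot'],s['contact_force'],s['torque'],s['gripper_width'])
im,d=shot('top');vv,uu=np.mgrid[0:384,0:512]
P=w('top',np.c_[uu.ravel(),vv.ravel()],d.ravel()).reshape(384,512,3)
im2,d2=shot('side')
c=np.hstack([cv2.resize(im[180:260,170:250],None,fx=5,fy=5,interpolation=cv2.INTER_CUBIC),cv2.resize(im2[140:270,180:310],(400,400),interpolation=cv2.INTER_CUBIC)])
import sys;cv2.imwrite(f'pics/{sys.argv[1]}.png',c[:,:,::-1])
E
python3 chk.py d
```

```text
6.725 [0.5956 0.1162 0.1737] [ 0.0004  0.9955  0.0943 -0.0008] [-0.0197 -0.0128 -5.0697] [-0.0715 -0.2246  0.0191] 0.010696716858932465
```

View pics/d.png

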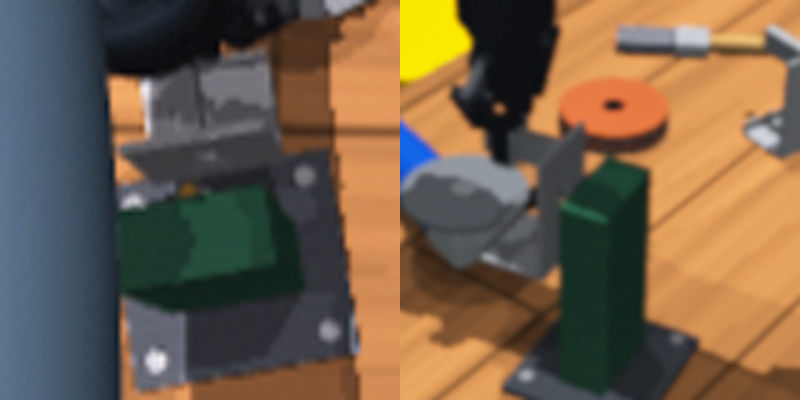

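Request:
move_arm([
  [[0,3.6,-9.6,0,0],[0,0,0,0,0]],
])

```text
t: 7.08
eef_pos: [0.5984, 0.1255, 0.1743]
eef_rot: [-0.0, 0.996, 0.093, 0.0]
contact_force: [-1.0, 0.5, -5.4]
gripper_width: 0.011
```

```bash
cat > fit.py <<'E'
from h import *
np.set_printoptions(precision=4,suppress=True)
vv,uu=np.mgrid[0:384,0:512]
def cloud(c,d): return w(c,np.c_[uu.ravel(),vv.ravel()],d.ravel()).reshape(384,512,3)
def plane(p):
    for _ in range(6):
        c=p.mean(0);n=np.linalg.svd(p-c,full_matrices=False)[2][2]; n=n*np.sign(n[0]);r=(p-c)@n; p=p[abs(r)<max(2*r.std(),.001)]
    return c,n,len(p),r.std()
def rep(name,p):
    c,n,k,s=plane(p);print(name,k,c,'n',n,'yaw',round(np.degrees(np.arctan2(n[1],n[0])),2),'pitch',round(np.degrees(np.arcsin(n[2])),2),'rms',s);return c,n
if __name__=='__main__':
    s=bot.get_state();print(s['t'],np.array(s['eef_pos']),s['eef_rot'],s['contact_force'],s['torque'])
    P0=cloud('side',np.load('d_side.npy'))
    n0=np.array([np.cos(.187),np.sin(.187)]);c0=np.array([.5025,.1084])
    def loc(P): q=P[...,:2]-c0;return q@n0,q@np.array([-n0[1],n0[0]]),P[...,2]
    a,b,z=loc(P0)
    rep('post rear',P0[(abs(a+.02)<.008)&(abs(b)<.034)&(z>.02)&(z<.175)])
    im,d=shot('side');P=cloud('side',d);a,b,z=loc(P)
    m=(a>.036)&(a<.055)&(abs(b)<.06)&(z>.08)&(z<.215)
    c,n=rep('plate rear',P[m])
    a1=a[m];b1=b[m];z1=z[m]
    print('plate b',np.percentile(b1,[1,99]),'z',np.percentile(z1,[1,99]),m.sum())
    for q in ['hanger_hole','hanger_slot','hanger','hanger_lug']:
        for r in bot.mark_of(q,'side')[:1]:
            u,v=r['location'];ray=w('side',[u,v],1.)[0];o=np.array(bot.camera_params('side')['cam_to_world'])[:3,3]
            t=((c-o)@n)/((ray-o)@n);X=o+t*(ray-o)
            e=X[:2]-c0;print(q,r['confidence'],[u,v],X,'local',e@n0,e@np.array([-n0[1],n0[0]]),X[2])
E
python3 fit.py
```

```text
7.075 [0.5984 0.1255 0.1743] [-0.0001  0.9957  0.0931  0.0001] [-0.9846  0.5279 -5.4281] [ 0.0274 -0.2281 -0.0294]
post rear 518 [0.4848 0.106  0.1004] n [0.9829 0.1842 0.0008] yaw 10.61 pitch 0.05 rms 0.0005256988891863362
plate rear 402 [0.5498 0.1235 0.1578] n [0.9825 0.1862 0.0033] yaw 10.73 pitch 0.19 rms 0.0006969464123301666
plate b [-0.0325  0.0368] z [0.0936 0.2055] 529
hanger_hole 0.75 [228.1, 210.3] [0.5504 0.1206 0.1395] local 0.049311120540878176 0.0030428135369140186 0.13947487692394167
hanger_slot 0.88 [228.9, 201.7] [0.5511 0.1165 0.1626] local 0.04923576102430361 -0.001111754486608163 0.1625595389175074
hanger 0.62 [231.2, 225.9] [0.5535 0.1053 0.0801] local 0.04951250997823102 -0.012552163617609526 0.08011414440082731
hanger_lug 0.92 [210.1, 188.2] [0.5353 0.1983 0.2512] local 0.04891772928894357 0.08227427128676772 0.2511725084841788
```

Run:
```python
from fit import *
n0=np.array([np.cos(.186),np.sin(.186)]);c0=np.array([.5025,.1084])
def loc(P): q=P[...,:2]-c0;return q@n0,q@np.array([-n0[1],n0[0]]),P[...,2]
def edges(a,b,z,a0,z0,z1,nm):
    m=(abs(a-a0)<.006)&(abs(b)<.06)&(z>z0)&(z<z1)
    lo=[];hi=[]
    for v in range(384):
        bb=b[v][m[v]]
        if len(bb)>8: lo.append(bb.min());hi.append(bb.max())
    print(nm,len(lo),np.median(lo),np.median(hi),'mid',(np.median(lo)+np.median(hi))/2)
a,b,z=loc(cloud('side',np.load('d_side.npy')));edges(a,b,z,-.018,.07,.17,'post rear')
im,d=shot('side');a,b,z=loc(cloud('side',d));edges(a,b,z,.0493,.15,.2,'plate rear')
# top view: post top and plate top
for nm,d,z0,z1,a0 in (('post',np.load('d_top.npy'),.178,.195,0),('plate',shot('top')[1],.2,.215,.052)):
    a,b,z=loc(cloud('top',d));m=(z>z0)&(z<z1)&(abs(a-a0)<.03)&(abs(b)<.05)
    print(nm,m.sum(),np.percentile(a[m],[1,99]) if m.any() else '',np.percentile(b[m],[1,99]) if m.any() else '')
```

```text
post rear 31 -0.033329744526520856 0.041051257946990424 mid 0.003860756710234784
plate rear 15 -0.02878377001252939 0.033454712210346974 mid 0.0023354710989087913
post 566 [-0.02    0.0196] [-0.0392  0.0392]
plate 133 [0.0463 0.0811] [-0.0356  0.0326]
```

Request:
move_arm([
  [[0,-4,-1.3,10,0],[0,-4,0,10,0],[0,-2,0,10.5,0],[0,0,0,0,0],[0,0,0,0,0]],
])

```text
t: 8.05
eef_pos: [0.5882, 0.1249, 0.1438]
eef_rot: [0.0, 0.996, 0.093, 0.0]
contact_force: [0.2, -0.5, -5.9]
gripper_width: 0.0105
```

Request:
move_arm([
  [[0,-2,0,0,0],[0,-1.5,0,0,0],[0,-1,0,0,0],[0,-0.5,0,0,0],[0,0,0,0,0]],
])

```text
t: 8.68
eef_pos: [0.5831, 0.124, 0.1438]
eef_rot: [0.0, 0.996, 0.093, 0.0]
contact_force: [0.0, 0.0, -6.7]
gripper_width: 0.011
```

Request:
move_arm([
  [[0,-1,0,0,0],[0,-1,0,0,0],[0,-0.5,0,0,0],[0,0,0,0,0]],
])

```text
t: 9.18
eef_pos: [0.5812, 0.1236, 0.1439]
eef_rot: [-0.0, 0.996, 0.093, 0.001]
contact_force: [1.7, -0.0, -7.0]
gripper_width: 0.0104
```

Request:
move_arm([
  [[0,-1,0,0,0],[0,-0.5,0,0,0],[0,0,0,0,0]],
])

```text
t: 9.55
eef_pos: [0.5798, 0.1234, 0.144]
eef_rot: [0.0, 0.996, 0.093, 0.001]
contact_force: [4.6, 1.4, -6.7]
gripper_width: 0.011
```

Request:
move_arm([
  [[0,-1,0,0,0],[0,-1,0,0,0],[0,0,0,0,0]],
])

```text
t: 9.93
eef_pos: [0.5775, 0.1229, 0.144]
eef_rot: [0.0, 0.996, 0.093, 0.0]
contact_force: [5.1, 1.0, -6.3]
gripper_width: 0.0108
```

Request:
move_arm([
  [[0,-1,0,0,0],[0,-1,0,0,0],[0,0,0,0,0]],
])

```text
t: 10.3
eef_pos: [0.5758, 0.1226, 0.144]
eef_rot: [0.0, 0.996, 0.093, 0.001]
contact_force: [5.6, 1.4, -7.1]
gripper_width: 0.0107
```

Request:
move_arm([
  [[0,-1,0,0,0],[0,-0.5,0,0,0],[0,0,0,0,0]],
])

```text
t: 10.68
eef_pos: [0.5745, 0.1224, 0.144]
eef_rot: [-0.0, 0.996, 0.093, 0.001]
contact_force: [5.7, 0.5, -6.8]
gripper_width: 0.0105
```

Request:
move_arm([
  [[0,-1,0,0,0],[0,0,0,0,0]],
])

```text
t: 10.92
eef_pos: [0.5736, 0.1222, 0.144]
eef_rot: [-0.0, 0.996, 0.093, 0.001]
contact_force: [5.8, 1.7, -7.7]
gripper_width: 0.0107
```

Request:
move_arm([
  [[0,-0.8,0,0,0],[0,0,0,0,0]],
])

```text
t: 11.18
eef_pos: [0.573, 0.1221, 0.1441]
eef_rot: [-0.0, 0.996, 0.093, 0.001]
contact_force: [6.2, 1.3, -7.6]
gripper_width: 0.0111
```

Request:
move_arm([
  [[0,-0.6,0,0,0],[0,0,0,0,0]],
])

```text
t: 11.42
eef_pos: [0.5725, 0.122, 0.1441]
eef_rot: [-0.0, 0.996, 0.093, 0.001]
contact_force: [7.0, 0.9, -7.5]
gripper_width: 0.0106
```

Request:
move_arm([
  [[0,-0.6,0,0,0],[0,0,0,0,0]],
])

```text
t: 11.68
eef_pos: [0.572, 0.1219, 0.1441]
eef_rot: [-0.0, 0.996, 0.093, 0.001]
contact_force: [7.1, 1.7, -7.4]
gripper_width: 0.0108
```

Request:
move_arm([
  [[0,-0.6,0,0,0],[0,0,0,0,0]],
])

```text
t: 11.92
eef_pos: [0.5719, 0.1219, 0.1442]
eef_rot: [-0.0, 0.996, 0.093, 0.002]
contact_force: [7.7, 1.0, -8.9]
gripper_width: 0.0111
```

Request:
move_arm([
  [[0,0,0,2,0],[0,0,0,2,0],[0,0,0,2,0],[0,0,0,0,0]],
])

```text
t: 12.42
eef_pos: [0.572, 0.1217, 0.1388]
eef_rot: [0.0, 0.996, 0.093, 0.002]
contact_force: [7.1, 0.4, -6.3]
gripper_width: 0.0108
```

Request:
move_arm([
  [[0,0,0,2,0],[0,0,0,2,0],[0,0,0,2,0],[0,0,0,0,0]],
])

```text
t: 12.92
eef_pos: [0.572, 0.1217, 0.1328]
eef_rot: [0.0, 0.996, 0.093, 0.002]
contact_force: [7.2, 2.0, -5.7]
gripper_width: 0.0111
```

Request:
move_arm([
  [[0,0,0,2,0],[0,0,0,2,0],[0,0,0,1,0],[0,0,0,0,0]],
])

```text
t: 13.42
eef_pos: [0.5719, 0.1217, 0.1276]
eef_rot: [0.0, 0.996, 0.093, 0.002]
contact_force: [7.6, 1.2, -6.4]
gripper_width: 0.0109
```

Request:
move_arm([
  [[0,0,0,1.5,0],[0,0,0,1.5,0],[0,0,0,0,0]],
])

```text
t: 13.8
eef_pos: [0.5718, 0.1218, 0.1238]
eef_rot: [-0.0, 0.996, 0.093, 0.001]
contact_force: [8.4, 2.5, -11.2]
gripper_width: 0.0109
```

Request:
move_arm([
  [[0,0,0,1,0],[0,0,0,1,0],[0,0,0,0,0]],
])

```text
t: 14.18
eef_pos: [0.5718, 0.1218, 0.1228]
eef_rot: [0.0, 0.996, 0.093, 0.002]
contact_force: [5.5, 1.9, -3.9]
gripper_width: 0.0108
```

Request:
move_arm([
  [[0,0,0,1,0],[0,0,0,0,0]],
])

```text
t: 14.42
eef_pos: [0.5718, 0.1217, 0.1219]
eef_rot: [0.0, 0.996, 0.093, 0.002]
contact_force: [6.3, 1.6, -4.4]
gripper_width: 0.0107
```

Request:
move_arm([
  [[0,0,0,1,0],[0,0,0,0,0]],
])

```text
t: 14.68
eef_pos: [0.5718, 0.1217, 0.121]
eef_rot: [0.0, 0.996, 0.093, 0.002]
contact_force: [5.4, 0.1, -3.4]
gripper_width: 0.0108
```

Request:
move_arm([
  [[0,0,0,1,0],[0,0,0,0,0]],
])

```text
t: 14.92
eef_pos: [0.5718, 0.1217, 0.1206]
eef_rot: [0.0, 0.996, 0.093, 0.002]
contact_force: [3.4, 2.1, 4.7]
gripper_width: 0.011
```

```bash
python3 chk.py e
python3 - <<'E'
from fit import *
n0=np.array([np.cos(.186),np.sin(.186)]);c0=np.array([.5025,.1084])
im,d=shot('side');P=cloud('side',d);q=P[...,:2]-c0;a=q@n0;b=q@np.array([-n0[1],n0[0]]);z=P[...,2]
m=(a>.018)&(a<.1)&(abs(b)<.05)&(z>.02)&(z<.175);print(m.sum())
im,d=shot('top');P=cloud('top',d);q=P[...,:2]-c0;a=q@n0;b=q@np.array([-n0[1],n0[0]]);z=P[...,2]
m=(a>.018)&(a<.04)&(abs(b)<.02)&(z>.02)&(z<.2)
print(np.c_[uu[m],vv[m],np.round(np.c_[a[m],b[m],z[m]]*1000)])
E
```

```text
14.925 [0.5718 0.1217 0.1206] [0.0001 0.9956 0.0933 0.0019] [3.4354 2.1175 4.7263] [ 0.1095 -0.6835  0.1085] 0.011020639737648052
704
[[208. 213.  40.  -3. 151.]
 [209. 213.  39.  -5. 149.]
 [205. 214.  38.   4. 153.]
 [206. 214.  38.   2. 151.]
 [207. 214.  37.  -0. 152.]
 [208. 214.  37.  -3. 151.]
 [209. 214.  37.  -5. 151.]
 [210. 214.  39.  -6. 136.]
 [205. 215.  36.   5. 153.]
 [206. 215.  36.   3. 150.]
 [207. 215.  35.   0. 151.]
 [208. 215.  35.  -2. 149.]
 [209. 215.  34.  -5. 152.]
 [210. 215.  35.  -6. 141.]
 [205. 216.  34.   5. 150.]
 [206. 216.  33.   3. 151.]
 [207. 216.  33.   1. 150.]
 [208. 216.  32.  -2. 149.]
 [209. 216.  32.  -5. 151.]
 [210. 216.  32.  -6. 146.]
 [206. 217.  29.   2. 160.]
 [207. 217.  28.  -0. 162.]
 [208. 217.  28.  -3. 159.]
 [209. 217.  29.  -4. 149.]
 [210. 217.  30.  -6. 145.]
 [206. 218.  26.   2. 161.]
 [207. 218.  26.   0. 160.]
 [208. 218.  26.  -2. 161.]
 [209. 218.  26.  -5. 158.]
 [210. 218.  27.  -6. 148.]
 [211. 218.  29.  -6. 129.]
 [214. 218.  25. -16. 148.]
 [206. 219.  24.   2. 164.]
 [207. 219.  20.  -3. 185.]
 [208. 219.  20.  -5. 186.]
 [209. 219.  19.  -7. 185.]
 [210. 219.  19.  -9. 182.]
 [211. 219.  19. -12. 184.]
 [201. 220.  20.  12. 186.]
 [202. 220.  20.   9. 186.]
 [203. 220.  19.   7. 186.]
 [204. 220.  19.   5. 183.]
 [205. 220.  19.   3. 184.]
 [206. 220.  18.   0. 185.]
 [198. 221.  19.  20. 184.]
 [199. 221.  19.  17. 184.]
 [200. 221.  18.  15. 186.]
 [201. 221.  18.  13. 183.]]
```

View pics/e.png

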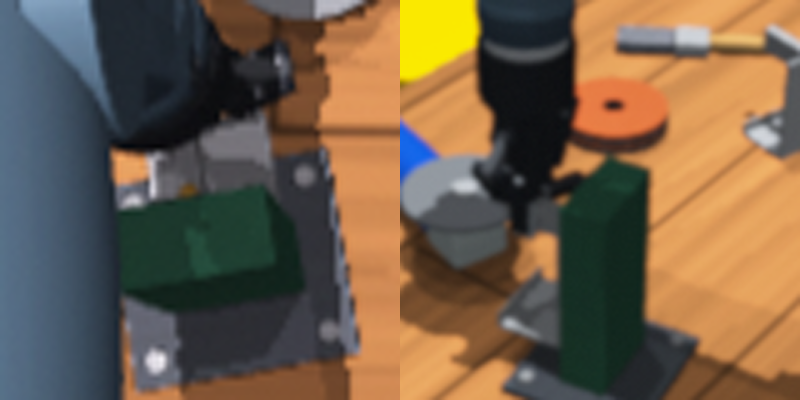

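The picture shows the brass catch sticking out in front of the post's top edge at (188,188), with the plate below it. Depth puts the lug and plate top at 151 mm and the catch at about 161 mm, standing 10 mm out of the face. I'll ease the load and release.

Request:
move_arm([
  [[0,0.8,0,-0.6,0],[0,0,0,0,0],[14,0,0,0,0],[20,0,0,0,0],[40,0,0,0,0],[40,0,0,0,0],[40,0,0,0,0]],
])

```text
t: 16.0
eef_pos: [0.5708, 0.1217, 0.1192]
eef_rot: [0.0, 0.996, 0.093, -0.0]
contact_force: [-0.5, 1.1, 0.2]
gripper_width: 0.0398
```

Released with no force left. I'll retract straight up and check.

Request:
move_arm([
  [[40,0,0,-10,0],[40,0,0,-20,0],[40,0,0,-35,0],[40,0,0,-35,0],[40,0,0,-20,0],[40,20,30,0,0],[40,20,35,0,0],[40,0,35,0,0],[40,0,35,0,0],[40,0,30,0,0],[40,0,0,0,0],[40,0,0,0,0]],
])

```text
t: 17.5
eef_pos: [0.6409, -0.0325, 0.2399]
eef_rot: [-0.0, 0.996, 0.093, 0.0]
contact_force: [-0.4, 0.4, 0.4]
gripper_width: 0.0397
```

```bash
python3 chk.py f
python3 - <<'E'
from fit import *
n0=np.array([np.cos(.186),np.sin(.186)]);c0=np.array([.5025,.1084])
im,d=shot('top');P=cloud('top',d);q=P[...,:2]-c0;a=q@n0;b=q@np.array([-n0[1],n0[0]]);z=P[...,2]
m=(a>.02)&(a<.1)&(abs(b)<.045)&(z>.14)&(z<.157);r=cv2.minAreaRect((P[m][:,:2]*1000).astype(np.float32));print(m.sum(),r,np.median(z[m]),np.percentile(a[m],[1,99]),np.percentile(b[m],[1,99]))
l=m&(a>.04);print('lug yaw',np.degrees(np.arctan(np.polyfit(a[l],b[l],1)[0])),'b',b[l].mean())
m=(a>.02)&(a<.04)&(abs(b)<.012)&(z>.157)&(z<.17);print('catch',m.sum(),a[m].max(),z[m].mean())
for q in ['plain_lug','grinder','discs','spanner_grip','offcut','brush_grip','spray']:
    print(q,[(round(x['confidence'],2),np.round(x['location'],1)) for x in bot.mark_of(q,'top')[:1]])
E
```

```text
17.5 [ 0.6409 -0.0325  0.2399] [-0.0002  0.9956  0.0933  0.0002] [-0.4368  0.3784  0.399 ] [-0.0155  0.0086  0.0196] 0.03966092321161601
15 ((555.818603515625, 132.3341522216797), (6.718374252319336, 70.90132904052734), 79.86824035644531) 0.15017550716998318 [0.0311 0.0893] [-0.0003  0.0261]
lug yaw -9.548323705372567 b 0.0030808259810926213Traceback (most recent call last):
  File "<stdin>", line 6, in <module>
    return umr_maximum(a, axis, None, out, keepdims, initial, where)
ValueError: zero-size array to reduction operation maximum which has no identity
```

View pics/f.png

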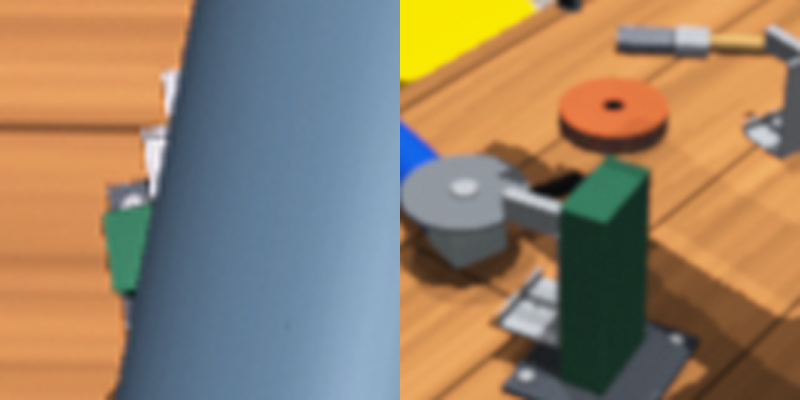

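The bracket is hanging: its lug and shelf show in front of the post in the right-hand view. The arm hides it from the top camera, so I'll move clear.

Request:
move_arm([
  [[40,-10,30,0,0],[40,-15,35,0,0],[40,-15,35,0,0],[40,-15,35,0,0],[40,-15,35,0,0],[40,-15,30,0,0],[40,0,0,0,0]],
])

```text
t: 18.52
eef_pos: [0.5941, -0.2466, 0.2394]
eef_rot: [0.0, 0.996, 0.092, -0.0]
contact_force: [-0.3, 1.1, -0.1]
gripper_width: 0.0401
```

```bash
python3 chk.py g
python3 - <<'E'
from fit import *
n0=np.array([np.cos(.186),np.sin(.186)]);c0=np.array([.5025,.1084])
im,d=shot('top');P=cloud('top',d);q=P[...,:2]-c0;a=q@n0;b=q@np.array([-n0[1],n0[0]]);z=P[...,2]
m=(a>.02)&(a<.1)&(abs(b)<.045)&(z>.14)&(z<.157);print(m.sum(),np.median(z[m]),np.percentile(a[m],[1,99]),np.percentile(b[m],[1,99]))
l=m&(a>.04)
if l.sum()>10: print('lug yaw err',np.degrees(np.arctan(np.polyfit(a[l],b[l],1)[0])),'b',b[l].mean(), 'z slope',np.degrees(np.polyfit(a[l],z[l],1)[0]))
m=(a>.02)&(a<.04)&(abs(b)<.012)&(z>.157)&(z<.17);print('catch',np.c_[a[m],b[m],z[m]])
for q in ['plain_lug','grinder','discs','spanner_grip','offcut','brush_grip']:
    print(q,[(round(x['confidence'],2),np.round(x['location'],1)) for x in bot.mark_of(q,'top')[:1]])
E
```

```text
18.525 [ 0.5941 -0.2466  0.2394] [ 0.0002  0.9958  0.0921 -0.0001] [-0.2798  1.1392 -0.1149] [ 0.0229 -0.0092 -0.039 ] 0.04005776760638868
128 0.1503257115285957 [0.0248 0.0891] [-0.0154  0.0059]
lug yaw err -0.7141319126725116 b -0.0007517282064160614 z slope -0.11072351867491044
catch [[ 0.0291  0.0022  0.1599]
 [ 0.0281 -0.0007  0.1637]
 [ 0.0262  0.0021  0.1632]
 [ 0.0258 -0.0003  0.1628]
 [ 0.0253 -0.0027  0.1632]
 [ 0.0254 -0.0048  0.1598]
 [ 0.0239  0.0026  0.1621]]
plain_lug [(0.9, array([364.2, 198.3]))]
grinder [(0.76, array([238.5, 147.7]))]
discs [(0.93, array([315.7, 161. ]))]
spanner_grip [(0.77, array([325.2, 269.6]))]
offcut [(0.69, array([127.9, 267.8]))]
brush_grip [(0.41, array([212. , 223.4]))]
```

View pics/g.png

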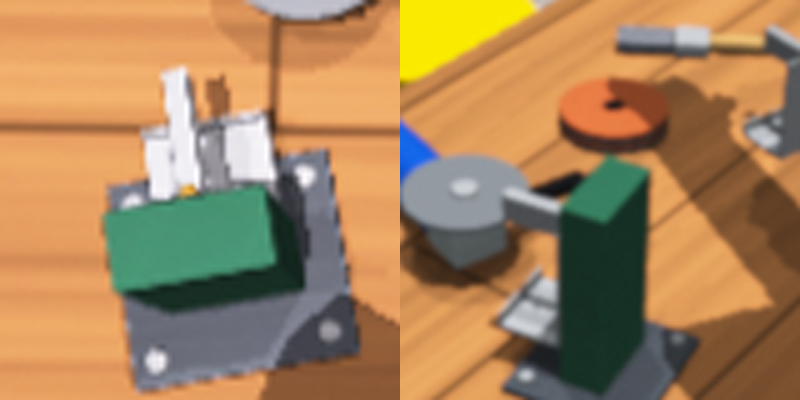

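The bracket hangs square on the post. The lug runs from (175,70) to (188,185), and the brass catch stands out at (188,190) above the plate edge. Handing in.

```bash
python3 -c "
from workcell import bot
print(bot.close_job())"
```

```text
the job is handed in; nothing more can be done
None
```

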